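# Charged battery from its charger into the bench light

### The arm

A 7-joint arm with a two-finger parallel gripper is mounted at the origin on a cart in front of the work surface, level with it; the furniture and walls round the work are solid. World frame = base frame: x ahead of the robot, y to its left, z up, the work surface at z = 0. Lengths are in m, angles in rad, forces in N, time in s.
With the tool pointing down it reaches from about 0.4 to 0.85 m from the base axis. Payload 4.5 kg.
Tool frame: the origin (TCP) lies on the centre line of the jaws, within the pads' length; the fingertips stand 11 mm ahead of it and the grasp point (between the pads) lies 8 mm behind it; z points along the fingers, y is the line along which they close (so a half turn about z gives the same grasp; the last joint's range is limited). The gripper opens to 88 mm and grips with 3 to 60 N. Pads are 18 mm wide; open, the fingers measure 123 mm over their backs; the gripper's body (75 mm by 187 mm) begins 45 mm behind the grasp point.
Start: joints at [1.225, 0.689, -0.195, 1.565, 0.157, 0.902, -0.215], TCP at [0.232, -0.58, 0.25] pointing down, gripper open.
Joint ranges: [-3.01, 3.01], [-0.46, 2.08], [-1.47, 1.51], [0.13, 2.56], [-1, 4.14], [0.04, 2.09], [-2.66, 2.66]. Speed limits (rad/s): [2.57, 2.57, 3.14, 3.14, 3.14, 3.14, 3.14].

### API

Orientations are given as a unit quaternion [x, y, z, w].
In Python, from plant import * gives the robot as it stands. The module is installed in compiled form; this text tells all that it offers.
- The arm moves only by the tool send_rows, never from a script. Its argument "motion" is a list of rows, each an object of numbers: "x", "y", "z": the shift along the tool's x, y, z in cm; "rx", "ry", "rz": the turn, a rotation vector about the tool's x, y, z in rad; "jaw": the finger opening in cm, from 0 to 8.81. In form: [{"x": .., "y": .., "z": .., "rx": .., "ry": .., "rz": .., "jaw": ..}, ...]. A call has exactly 5 rows; each row shifts and turns the commanded pose from where the row before left it, along the tool's axes as they then stand; what a row does not reach is not made up. A row lasts 1/10 s, in which the tool goes at most 50 mm and 8.59 degrees, less where a joint would pass 70% of its speed; a pose out of reach is approached as far as the arm can. A call is refused whole if a number of a shift passes 5 or a number of a turn 0.15, either way. A call with a gripper value outside its range is refused whole. The fingers move at their own pace and stop on an object; "grip_force" is the grip in N (left out, the last holds). Time passes only in rows, so rows that do not move let the fingers close, or fill a call up. It gives the time, the measured TCP pose, the force, the opening and the grip force at its end, in the units of the state.
- get_state(): the state, without advancing time (a new reading comes with each control period).
- snapshot(name): name is "side" or "top"; returns a dict with "img" (400x640x3 uint8, red, green, blue), "vertical_fov" (degrees; the focal length in pixels is half the picture's height over the tangent of half this angle, whatever the lens; pixels are square), "cx", "cy" (the principal point, pixels), "D" ([k1, k2, p1, p2, k3] as OpenCV has them; the pictures are not rectified), "extrinsics" (4x4, takes a point from camera to world coordinates). Camera axes: x right, y up, looking along -z (the intrinsics and any distortion apply to the point x, -y, -z); pixel columns grow to the right and rows downward; lengths in m; the calibration is good to about 2 mm. A picture is of the moment at which its call begins. There is no depth.
- finish_job(): hands the job in; it is judged then, once.
The state is a dict: "clock": time; "q": joint angles; "qd": joint speeds; "joint_torque": joint torques, N m; "tool_pos": TCP position; "eef_rot": TCP orientation; "contact_force": force on the tool from outside, world axes, zero at the start; "moment": the same for the moment, N m; "opening": opening from 0.0 (shut) to 1.0 (fully open); "finger_force": force on a finger pad.
Only numpy, scipy, OpenCV 4.12 (cv2) and the standard library are available. Lean on these libraries where they do the work, as an engineer would, in place of code of your own. Each camera call takes 0.05 s, during which the arm holds its last target. There are 200 camera calls.

### The job

Move the charged battery from its charger into the empty battery bay of the bench work light: press its release tab in, lift it out, and push it fully home in the light until the tab snaps out and latches it, then let go. Don't wrench it against the latch or ram it into either bay: a pull or push a person makes with two fingers is plenty. Leave the small things lying on the bench where they are.

Things in the scene. Friction and masses are not known exactly. Their poses are not given: they have to be found in the camera images.
- pack: Dark stick battery, about 0.2 kg, upright. Origin: centre of its underside; z up; snap tab in its +y face. From the underside up: tapered foot 0-10 mm (36 x 26 mm growing to 46 x 36), stem 46 (x) x 36 (y) mm up to 48 mm, then the head 54 (x) x 44 (y) mm, 48 to 106 mm, whose underside is the shoulder. It must go in the same way round in both bays.
- pack_button (a point): Middle of the outer face of the tab's ribbed button: 24 mm wide (x), 28 mm high (64-92 mm above the underside), in the head's +y face. Reads 28.5 mm from the battery's axis when out, 23.5 mm when in (1.5 mm proud of the head). Over button and opposite face the head is 50.5 mm when out, 45.5 mm when in (middle then 0.75 mm to +y of the axis).
- pack_tab (a joint): Sprung snap tab: 0 = out, 0.005 m = fully pressed in (towards the battery's -y). About 3.5 N starts it, 8 N holds it in; a squeeze of 20 N is enough (off-centre it loads the bay sideways). Its catch nose on the stem (26-38 mm above the underside, ramp below, 4 mm proud when out) clears the catch from 0.004 m, and also rides in by itself when pushed straight down.
- charger_bay (a point): Middle of the charger's bay mouth, at rim level, 62 mm above the bench; axes as the battery's when in the bay. Battery starts here, latched. Both bays: cavity 48 x 38 mm (1 mm clearance round the stem), outer walls 60 x 50 mm, catch window in the +y wall; home = shoulder on rim, battery origin 48 mm below the rim; latched, it may ride up to 1.6 mm above home.
- charger_contacts (a joint): Sprung contact block in the charger bay's floor, m pressed down from its rest. Both bays have one: it meets the battery 5 mm before home with 4.5 N upward and pushes up with 9 N at home, so an unlatched battery rises 5 mm. With the tab held in, about 9 N less the weight brings the battery home; with the tab free up to 12 N more for its ramp.
- charger: Low dark charger console screwed to the bench; origin on the bench under the bay's axis. Reaches 86 mm to -x, 36 mm to +x, 52 mm to either side (y); apart from the bay nothing is higher than 43 mm. Neither appliance may bear more than 40 N from the battery, up, down or sideways.
- lamp: Bench work light screwed to the bench; origin on the bench, axes as the battery's when in it (catch window to +y). Steel plate, 10 mm thick, 92 mm to -x, 36 mm to +x, 53 mm to either side (y); tilted LED head in front, 88 mm wide, up to 70 mm high, its middle 66 mm to -x. Behind it, about over the origin, the battery holder: the same bay as the charger's, empty.
- lamp_contacts (a joint): Sprung contact block in the light's holder, m pressed down: 0 = bay empty, 0.0034 = battery resting on its latch, 0.005 = hard home. The holder is bolted to the plate through slotted ears on spacers, fitted by hand: its bay's axis lies up to 4.5 mm (x and y) off the light's origin, its rim 70 to 75 mm above the bench. Feel for it.
- pencil: Flat carpenter's pencil, 168 x 12 x 10 mm, lying on the bench between the two appliances; bystander. Origin: centre of its underside.
- hinge_b: Steel butt hinge lying flat, 61 x 63 x 6 mm; bystander. Origin: centre of its underside.
- masking_roll: Roll of masking tape, 96 mm across, 24 mm high; bystander. Origin: centre of its underside.
- sanding_block: Cork sanding block, 63 x 113 x 34 mm, lying on the bench; bystander. Origin: centre of its underside.
- offcut_block: Small wood offcut, 30 x 60 x 30 mm; bystander. Origin: centre of its underside.
Things that resemble listed ones, but are neither listed nor needed, are in the scene too. Of the things shaped like the pack, the black one is meant.

How it is judged:
On the way, in this order (a step that is already met when the one before it is completed fails the run):
1. the battery, its tab pressed in, is lifted clear out of the charger's bay (z of pack in the frame of charger_bay above 0.005 m), for 0.1 s.
2. the battery is latched home in the light: contact block pressed down, tab out (value of joint lamp_contacts between 0.0024 and 0.0062 m and value of joint pack_tab below 0.0012 m and horizontal distance between pack and lamp below 0.01 m and angle between pack's own z axis and vertical below 0.06 rad), for 0.2 s.
At the end, for the whole second after the job is handed in: the battery stands upright in the light's bay, latched: its contact block pressed down 2.4 to 6.2 mm (3.4 when on the latch, 5 hard home), battery within 10 mm of the light's origin (horizontally), tilt under 0.06 rad, tab out (under 1.2 mm pressed), at rest and let go (all of step 2 and linear speed of pack below 0.02 m/s and contact force between the fingers and pack below 0.2 N); the robot touches nothing.
It fails at once if the battery bears on the charger with more than 40 N (wrenched against its latch, or rammed) (contact force between pack and charger above 40 N).
It fails at once if the battery bears on the light with more than 40 N (rammed or wedged into its bay) (contact force between pack and lamp above 40 N).
It fails at once if one of the small loose things on the bench is moved more than 20 mm (distance of any of pencil, hinge_b, masking_roll, sanding_block, offcut_block from where it was at the start of the episode above 0.02 m).
It also fails if it takes over 72 s, if anything falls off the work surface, if the arm or the gripper's body presses on something with over 40 N, if the wrist force passes 120 N, or if a joint passes its speed limit or range.

## Working session

There is one attempt and no reset: what is moved stays moved. The work goes in short steps, Python scripts to look and compute and a tool call to move; the robot and the scene stay as the last step left them, time stands still between calls to the robot, and variables do not carry over. Pictures are saved under pics/ and viewed, at most 10 in all, crops included, and the job is handed in when it is done.

Besides the shell and the picture viewer there is one more tool, called after "Call:" by a JSON object that holds its "method" and its "body". send_rows: Moves the arm, as the interface text tells. Its arguments: {"type":"object","properties":{"motion":{"type":"array"},"grip_force":{"type":"number"}},"required":["motion"]}

```bash
mkdir -p pics
cat > h.py <<'E'
from plant import *
import numpy as np, cv2
def K(s):
    f=200/np.tan(np.radians(s["vertical_fov"])/2)
    return np.array([[f,0,s["cx"]],[0,f,s["cy"]],[0,0,1.]])
def ray(s,u,v):
    p=cv2.undistortPoints(np.array([[[u,v]]],float),K(s),np.array(s["D"],float))[0,0]
    E=np.array(s["extrinsics"]); return E[:3,3],E[:3,:3]@np.array([p[0],-p[1],-1])
def onz(s,u,v,z):
    o,d=ray(s,u,v); return o+d*(z-o[2])/d[2]
def proj(s,P):
    E=np.array(s["extrinsics"]); c=(np.atleast_2d(P)-E[:3,3])@E[:3,:3]
    c=c*[1,-1,-1]
    return cv2.projectPoints(c.reshape(-1,1,3),np.zeros(3),np.zeros(3),K(s),np.array(s["D"],float))[0][:,0]
def save(s,n,box=None,k=1):
    im=s["img"]
    if box: im=im[box[1]:box[3],box[0]:box[2]]
    im=cv2.resize(im,None,fx=k,fy=k,interpolation=cv2.INTER_CUBIC)
    cv2.imwrite("pics/"+n,im[:,:,::-1])
E
python3 - <<'E'
from h import *
for n in("top","side"):
    s=snapshot(n); save(s,n+"0.png"); print(n,s["vertical_fov"],s["cx"],s["cy"],s["D"],np.round(s["extrinsics"],3).tolist())
print(get_state())
E
```

```text
top 53.464294081113884 324.060771479135 200.19829314089154 [-0.00572925  0.          0.          0.          0.        ] [[0.008, 0.988, -0.153, 0.368], [-1.0, 0.005, -0.014, -0.048], [-0.013, 0.153, 0.988, 1.057], [0.0, 0.0, 0.0, 1.0]]
side 49.69956283403353 317.3661511819242 199.0287579944271 [0.04119581 0.         0.         0.         0.        ] [[-0.816, 0.312, -0.487, -0.024], [-0.578, -0.423, 0.697, 0.748], [0.011, 0.851, 0.526, 0.676], [0.0, 0.0, 0.0, 1.0]]
{'clock': 0.1, 'q': array([ 1.22482194,  0.68992231, -0.1945633 ,  1.56623241,  0.15730018,
        0.90251862, -0.21509373]), 'qd': array([ 1.90849619e-03, -2.99985321e-03, -7.03607580e-05, -3.18756314e-03,
        5.45560811e-04, -3.66401505e-04,  1.80791803e-03]), 'joint_torque': array([-3.09538445e-03, -5.28499246e+01, -1.27156064e+00, -1.53837866e+01,
       -5.25684818e-02,  1.93291860e-03,  5.32654565e-05]), 'tool_pos': array([ 0.23146955, -0.57995861,  0.2489795 ]), 'eef_rot': array([ 9.82014318e-01,  1.88804577e-01, -2.06148287e-04, -8.17860169e-04]), 'contact_force': array([-0.79446817, -0.82088001,  0.03584848]), 'moment': array([-0.00278761,  0.01047802,  0.01669981]), 'finger_force': 0.0, 'opening': 0.9956060584893363}
```

View pics/top0.png

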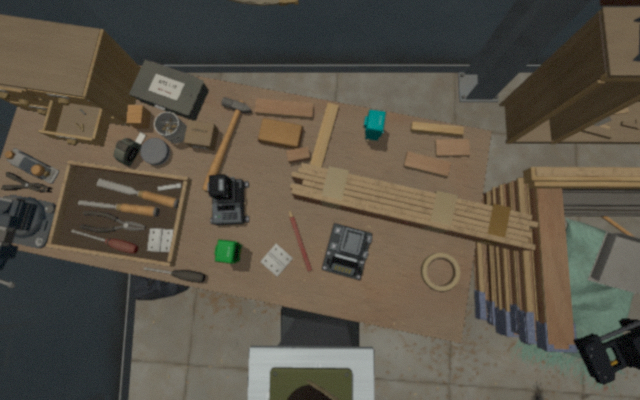

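View pics/side0.png

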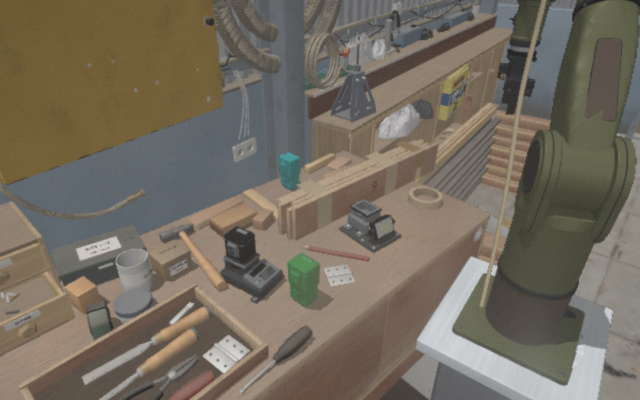

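The top view has the charger with the black pack near (228,198) and the work light near (348,250). The pencil lies between them, and a stack of boards stands behind. I'll zoom in.

Run:
```python
from h import *
s=snapshot("top"); save(s,"topc.png",(195,165,390,290),4)
s=snapshot("side"); save(s,"sidec.png",(215,190,410,310),4)
```

```text
(no output)
```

View pics/topc.png

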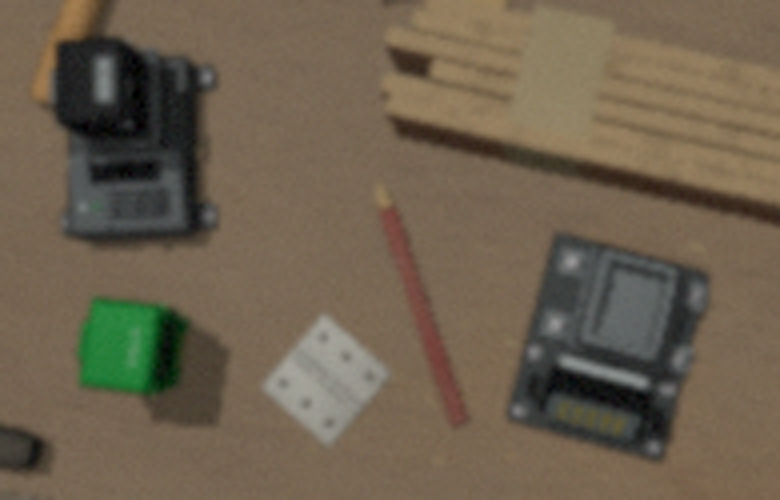

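View pics/sidec.png

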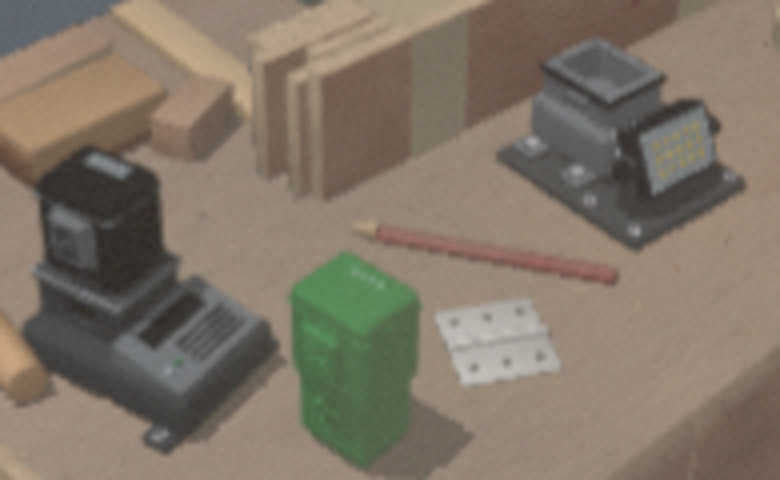

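The crops show the pack top with its button on the +y side and the console towards −x. The lamp's bay rim is near crop (628,305), and its plate corners are clear. I'll cast these to world positions.

```bash
cat > m.py <<'E'
from h import *
T=snapshot("top");S=snapshot("side")
t=lambda x,y,z:onz(T,195+(x+.5)/4-.5,165+(y+.5)/4-.5,z)
d=lambda x,y,z:onz(S,215+(x+.5)/4-.5,190+(y+.5)/4-.5,z)
def show(n,f,pts,z):
    P=np.array([f(*p,z) for p in pts]); print(n,np.round(P[:,:2]*1000).astype(int).tolist(),'mean',np.round(P.mean(0)*1000,1))
    for a,b in zip(P,np.roll(P,-1,0)): print('   len %.0f ang %.1f'%(np.hypot(*(b-a)[:2])*1000,np.degrees(np.arctan2(b[1]-a[1],b[0]-a[0]))),end='')
    print()
show('plate T',t,[(555,235),(708,270),(663,460),(510,420)],.01)
show('plate S',d,[(498,155),(637,246),(744,183)],.01)
show('rim T',t,[(598,250),(678,265),(660,360),(580,350)],.0725)
show('rim S',d,[(545,70),(597,42),(663,75),(605,100)],.0725)
show('pack S',d,[(40,180),(88,147),(160,180),(107,210)],.121)
show('pack T',t,[(57,42),(113,38),(120,132),(65,128)],.121)
show('console T',t,[(65,232),(190,238),(195,62)],.035)
show('feet T',t,[(65,222),(210,215),(207,77)],.005)
E
python3 m.py
python3 - <<'E'
from h import *
T=snapshot("top");g=cv2.cvtColor(T["img"],cv2.COLOR_RGB2GRAY)
print(g[172:202:1,204:248:2])
E
```

```text
plate T [[468, -57], [445, -158], [322, -128], [347, -29]] mean [395.7 -93.   10. ]
   len 103 ang -102.6   len 127 ang 166.1   len 102 ang 76.0   len 124 ang -13.4
plate S [[462, -49], [341, -19], [317, -118]] mean [373.1 -62.1  10. ]
   len 125 ang 166.1   len 101 ang -103.9   len 160 ang 25.2
rim T [[453, -84], [444, -133], [385, -122], [391, -72]] mean [ 418.2 -102.6   72.5]
   len 50 ang -100.3   len 59 ang 168.9   len 49 ang 83.3   len 63 ang -10.2
rim S [[443, -72], [433, -121], [379, -112], [394, -64]] mean [412.2 -92.3  72.5]
   len 51 ang -101.1   len 55 ang 169.8   len 50 ang 71.8   len 49 ang -8.6
pack S [[567, 248], [568, 211], [515, 210], [520, 246]] mean [542.5 228.9 121. ]
   len 37 ang -88.6   len 53 ang -179.3   len 36 ang 82.9   len 47 ang 2.3
pack T [[572, 245], [575, 211], [517, 204], [520, 238]] mean [546.1 224.5 121. ]
   len 34 ang -85.6   len 58 ang -173.2   len 33 ang 86.1   len 53 ang 8.2
console T [[465, 260], [462, 179], [578, 180]] mean [501.8 206.4  35. ]
   len 81 ang -92.4   len 116 ang 0.6   len 138 ang 144.6
feet T [[475, 270], [480, 173], [574, 178
[... 2175 characters left out ...]
7  24  20   9  32  44  20  29
   30  28  50  90]
 [110 106  91  39  21  14  19  16  16  20  25  40  17  10  34  43  26  31
   33  26  48  92]
 [108 109 100  61  26  14   5  13  15  14  29  37  29  14  33  38  25  31
   34  23  50  90]
 [110 110 104  89  43  22   5   0   6  13  14  15  19   9  30  42  25  31
   31  26  54  88]
 [108 109 109 100  63  41   8  12  13  12   8  21   9  22  38  45  27  30
   30  24  48  81]
 [110 106 107 103  69  62  31  23  19  18  24  21  24  29  40  45  24  31
   32  22  52  75]
 [105 108 107 105  71  69  54  35  35  37  37  31  37  39  44  41  30  30
   28  24  48  69]
 [107 106 109 102  70  69  52  38  36  36  41  36  42  47  41  37  34  38
   29  28  53  75]]
```

Call:
{"method": "send_rows", "body": {"motion": [{"x":2.9,"y":-3.1,"jaw":8.8},{"x":2.9,"y":-3.1,"jaw":8.8},{"x":2.9,"y":-3.1,"jaw":8.8},{"x":2.9,"y":-3.1,"jaw":8.8},{"x":2.9,"y":-3.1,"jaw":8.8}], "grip_force": 20}}

```text
schema error: expected keys x, y, z, rx, ry, rz, jaw
```

Call:
{"method": "send_rows", "body": {"motion": [{"x":2.9,"y":-3.1,"jaw":8.8},{"x":2.9,"y":-3.1,"jaw":8.8},{"x":2.9,"y":-3.1,"jaw":8.8},{"x":2.9,"y":-3.1,"jaw":8.8},{"x":2.9,"y":-3.1,"jaw":8.8}]}}

```text
schema error: expected keys x, y, z, rx, ry, rz, jaw
```

Call:
{"method": "send_rows", "body": {"motion": [{"x":2.9,"y":-3.1,"jaw":8.8},{"x":2.9,"y":-3.1,"jaw":8.8},{"x":2.9,"y":-3.1,"jaw":8.8},{"x":2.9,"y":-3.1,"jaw":8.8},{"x":2.9,"y":-3.1,"jaw":8.8}]}}

```text
schema error: expected keys x, y, z, rx, ry, rz, jaw
```

Call:
{"method": "send_rows", "body": {"motion": [{"x":2.9,"y":-3.1,"z":0,"rx":0,"ry":0,"rz":0,"jaw":8.8},{"x":2.9,"y":-3.1,"z":0,"rx":0,"ry":0,"rz":0,"jaw":8.8},{"x":2.9,"y":-3.1,"z":0,"rx":0,"ry":0,"rz":0,"jaw":8.8},{"x":2.9,"y":-3.1,"z":0,"rx":0,"ry":0,"rz":0,"jaw":8.8},{"x":2.9,"y":-3.1,"z":0,"rx":0,"ry":0,"rz":0,"jaw":8.8}], "grip_force": 20}}

```text
clock: 0.85
tool_pos: [0.3094, -0.3813, 0.2499]
eef_rot: [0.982, 0.189, 0.0, 0.0]
contact_force: [1.2, -1.1, 0.4]
opening: 0.994
finger_force: 0.0
```

Call:
{"method": "send_rows", "body": {"motion": [{"x":2.9,"y":-3.1,"z":0,"rx":0,"ry":0,"rz":0,"jaw":8.8},{"x":2.9,"y":-3.1,"z":0,"rx":0,"ry":0,"rz":0,"jaw":8.8},{"x":2.9,"y":-3.1,"z":0,"rx":0,"ry":0,"rz":0,"jaw":8.8},{"x":2.9,"y":-3.1,"z":0,"rx":0,"ry":0,"rz":0,"jaw":8.8},{"x":2.9,"y":-3.1,"z":0,"rx":0,"ry":0,"rz":0,"jaw":8.8}]}}

```text
clock: 1.35
tool_pos: [0.3867, -0.1835, 0.25]
eef_rot: [0.982, 0.189, 0.0, 0.0]
contact_force: [1.0, 0.0, 0.0]
opening: 0.998
finger_force: 0.0
```

Call:
{"method": "send_rows", "body": {"motion": [{"x":2.9,"y":-3.1,"z":0,"rx":0,"ry":0,"rz":0,"jaw":8.8},{"x":2.9,"y":-3.1,"z":0,"rx":0,"ry":0,"rz":0,"jaw":8.8},{"x":2.9,"y":-3.1,"z":0,"rx":0,"ry":0,"rz":0,"jaw":8.8},{"x":2.9,"y":-3.1,"z":0,"rx":0,"ry":0,"rz":0,"jaw":8.8},{"x":2.9,"y":-3.1,"z":0,"rx":0,"ry":0,"rz":0,"jaw":8.8}]}}

```text
clock: 1.85
tool_pos: [0.4639, 0.0144, 0.2499]
eef_rot: [0.982, 0.189, 0.0, 0.0]
contact_force: [0.9, -0.5, -0.2]
opening: 1.0
finger_force: 0.0
```

Call:
{"method": "send_rows", "body": {"motion": [{"x":2.9,"y":-3.1,"z":0,"rx":0,"ry":0,"rz":0,"jaw":8.8},{"x":2.9,"y":-3.1,"z":0,"rx":0,"ry":0,"rz":0,"jaw":8.8},{"x":2.9,"y":-3.1,"z":0,"rx":0,"ry":0,"rz":0,"jaw":8.8},{"x":2.9,"y":-3.1,"z":0,"rx":0,"ry":0,"rz":0,"jaw":8.8},{"x":2.9,"y":-3.1,"z":0,"rx":0,"ry":0,"rz":0,"jaw":8.8}]}}

```text
clock: 2.35
tool_pos: [0.541, 0.2122, 0.2498]
eef_rot: [0.982, 0.189, 0.0, 0.0]
contact_force: [1.1, -0.9, 0.6]
opening: 0.997
finger_force: 0.0
```

Call:
{"method": "send_rows", "body": {"motion": [{"x":0,"y":0,"z":0,"rx":0,"ry":0,"rz":0.115,"jaw":8.8},{"x":0,"y":0,"z":0,"rx":0,"ry":0,"rz":0.115,"jaw":8.8},{"x":0,"y":0,"z":0,"rx":0,"ry":0,"rz":0.115,"jaw":8.8},{"x":0,"y":0,"z":2,"rx":0,"ry":0,"rz":0,"jaw":8.8},{"x":0,"y":0,"z":2,"rx":0,"ry":0,"rz":0,"jaw":8.8}]}}

```text
clock: 2.85
tool_pos: [0.541, 0.2108, 0.2098]
eef_rot: [1.0, 0.018, 0.001, -0.0]
contact_force: [-0.8, 0.1, -0.1]
opening: 1.003
finger_force: 0.0
```

Run:
```python
from h import *
s=get_state();print(s["tool_pos"],s["eef_rot"])
T=snapshot("top");S=snapshot("side")
p=s["tool_pos"]
from scipy.spatial.transform import Rotation as R
Rm=R.from_quat(s["eef_rot"]).as_matrix()
P=[p+Rm@[0,0,.011],p+Rm@[0,.044,.011],p+Rm@[0,-.044,.011]]
for n,c in(("T",T),("S",S)):
    q=proj(c,np.array(P));print(n,q)
    for x,y in q: cv2.circle(c["img"],(int(round(x)),int(round(y))),1,(255,0,0),-1)
a=T["img"][150:250,170:300];b=S["img"][160:310,190:300]
a=cv2.resize(a,(520,400),interpolation=cv2.INTER_CUBIC);b=cv2.resize(b,(275,375),interpolation=cv2.INTER_CUBIC)
b=cv2.copyMakeBorder(b,0,25,0,0,0);cv2.imwrite("pics/g1.png",np.hstack([a,b])[:,:,::-1])
```

```text
[0.54102657 0.21078494 0.20980949] [ 9.99845940e-01  1.75229244e-02  9.74519886e-04 -3.05015687e-04]
T [[213.02821784 181.48157153]
 [232.86401258 180.89032672]
 [193.2186977  182.07266541]]
S [[242.81846249 200.21577032]
 [256.56536354 191.33368131]
 [228.05399368 209.74920451]]
```

View pics/g1.png

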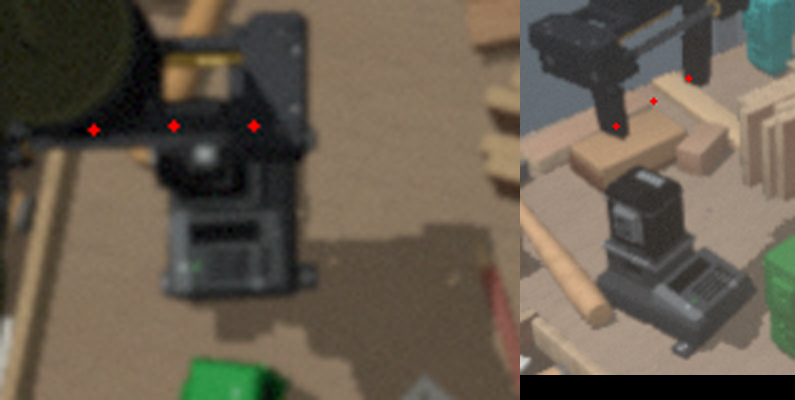

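Side view: the projected fingertip dots sit 2–3 px above the real tips, so the side camera is biased upward. That agrees with its offset from the top view, so I'll trust the top view, pack ≈ (0.546, 0.223).

Call:
{"method": "send_rows", "body": {"motion": [{"x":0.54,"y":-1.2,"z":0,"rx":0,"ry":0,"rz":0,"jaw":8.8},{"x":0,"y":0,"z":3.2,"rx":0,"ry":0,"rz":0,"jaw":8.8},{"x":0,"y":0,"z":3.2,"rx":0,"ry":0,"rz":0,"jaw":8.8},{"x":0,"y":0,"z":3.2,"rx":0,"ry":0,"rz":0,"jaw":8.8},{"x":0,"y":0,"z":2.8,"rx":0,"ry":0,"rz":0,"jaw":8.8}]}}

```text
clock: 3.45
tool_pos: [0.5468, 0.2243, 0.0855]
eef_rot: [1.0, 0.018, 0.001, -0.001]
contact_force: [0.0, 0.6, 0.4]
opening: 0.996
finger_force: 0.0
```

Run:
```python
from h import *
s=get_state();print(s["tool_pos"],s["eef_rot"],s["contact_force"])
T=snapshot("top");S=snapshot("side")
a=T["img"][150:250,190:280];b=S["img"][170:290,190:290]
a=cv2.resize(a,(360,400),interpolation=cv2.INTER_CUBIC);b=cv2.resize(b,(400,480),interpolation=cv2.INTER_CUBIC)
a=cv2.copyMakeBorder(a,0,80,0,0,0);cv2.imwrite("pics/g2.png",np.hstack([a,b])[:,:,::-1])
```

```text
[0.54677893 0.22425117 0.0854969 ] [ 9.99842137e-01  1.77078374e-02  1.17884872e-03 -8.62590743e-04] [0.0460212  0.57828652 0.35745417]
```

View pics/g2.png

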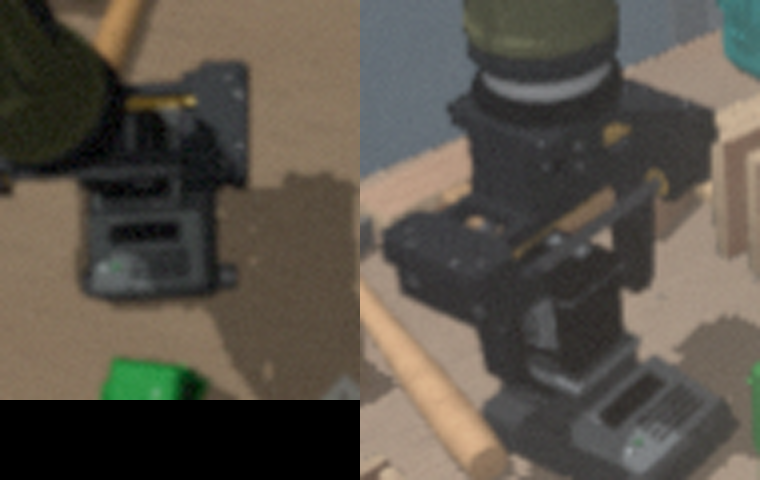

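Call:
{"method": "send_rows", "body": {"motion": [{"x":0,"y":0,"z":0.1,"rx":0,"ry":0,"rz":0,"jaw":5.3},{"x":0,"y":0,"z":0,"rx":0,"ry":0,"rz":0,"jaw":5.3},{"x":0,"y":0,"z":0,"rx":0,"ry":0,"rz":0,"jaw":5.3},{"x":0,"y":0,"z":0,"rx":0,"ry":0,"rz":0,"jaw":5.3},{"x":0,"y":0,"z":0,"rx":0,"ry":0,"rz":0,"jaw":5.3}], "grip_force": 12}}

```text
clock: 4.05
tool_pos: [0.5466, 0.2255, 0.0862]
eef_rot: [1.0, 0.018, 0.002, -0.002]
contact_force: [-0.2, 5.5, 3.9]
opening: 0.606
finger_force: 2.3
```

Call:
{"method": "send_rows", "body": {"motion": [{"x":0,"y":-0.15,"z":0,"rx":0,"ry":0,"rz":0,"jaw":5.3},{"x":0,"y":0,"z":0,"rx":0,"ry":0,"rz":0,"jaw":5.3},{"x":0,"y":0,"z":0,"rx":0,"ry":0,"rz":0,"jaw":5.3},{"x":0,"y":0,"z":0,"rx":0,"ry":0,"rz":0,"jaw":5.3},{"x":0,"y":0,"z":0,"rx":0,"ry":0,"rz":0,"jaw":5.3}]}}

```text
clock: 4.55
tool_pos: [0.546, 0.2255, 0.0852]
eef_rot: [1.0, 0.018, 0.001, -0.001]
contact_force: [0.2, 5.0, 3.1]
opening: 0.601
finger_force: 2.6
```

Call:
{"method": "send_rows", "body": {"motion": [{"x":0,"y":-0.25,"z":0,"rx":0,"ry":0,"rz":0,"jaw":5.3},{"x":0,"y":0,"z":0,"rx":0,"ry":0,"rz":0,"jaw":5.3},{"x":0,"y":0,"z":0,"rx":0,"ry":0,"rz":0,"jaw":5.3},{"x":0,"y":0,"z":0,"rx":0,"ry":0,"rz":0,"jaw":5.3},{"x":0,"y":0,"z":0,"rx":0,"ry":0,"rz":0,"jaw":5.3}]}}

```text
clock: 5.05
tool_pos: [0.5451, 0.2259, 0.0844]
eef_rot: [1.0, 0.017, -0.0, 0.0]
contact_force: [-0.1, 1.5, 0.5]
opening: 0.6
finger_force: 0.7
```

Call:
{"method": "send_rows", "body": {"motion": [{"x":0,"y":0.05,"z":0,"rx":0,"ry":0,"rz":0,"jaw":4.9},{"x":0,"y":0,"z":0,"rx":0,"ry":0,"rz":0,"jaw":4.6},{"x":0,"y":0,"z":0,"rx":0,"ry":0,"rz":0,"jaw":4.3},{"x":0,"y":0,"z":0,"rx":0,"ry":0,"rz":0,"jaw":4.3},{"x":0,"y":0,"z":0,"rx":0,"ry":0,"rz":0,"jaw":4.3}], "grip_force": 20}}

```text
clock: 5.55
tool_pos: [0.5453, 0.2261, 0.0849]
eef_rot: [1.0, 0.017, 0.0, -0.0]
contact_force: [-1.6, 1.9, 5.4]
opening: 0.506
finger_force: 20.0
```

Call:
{"method": "send_rows", "body": {"motion": [{"x":0,"y":0,"z":-0.2,"rx":0,"ry":0,"rz":0,"jaw":4.3},{"x":0,"y":0,"z":-0.2,"rx":0,"ry":0,"rz":0,"jaw":4.3},{"x":0,"y":0,"z":-0.2,"rx":0,"ry":0,"rz":0,"jaw":4.3},{"x":0,"y":0,"z":-0.2,"rx":0,"ry":0,"rz":0,"jaw":4.3},{"x":0,"y":0,"z":-0.2,"rx":0,"ry":0,"rz":0,"jaw":4.3}], "grip_force": 22}}

```text
clock: 6.05
tool_pos: [0.5451, 0.2255, 0.0944]
eef_rot: [1.0, 0.017, -0.001, 0.001]
contact_force: [-0.2, 1.3, -2.5]
opening: 0.504
finger_force: 22.0
```

Call:
{"method": "send_rows", "body": {"motion": [{"x":0,"y":0,"z":-1.5,"rx":0,"ry":0,"rz":0,"jaw":4.3},{"x":0,"y":0,"z":-2,"rx":0,"ry":0,"rz":0,"jaw":4.3},{"x":0,"y":0,"z":-2,"rx":0,"ry":0,"rz":0,"jaw":4.3},{"x":0,"y":0,"z":-2,"rx":0,"ry":0,"rz":0,"jaw":4.3},{"x":0,"y":0,"z":-1.5,"rx":0,"ry":0,"rz":0,"jaw":4.3}]}}

```text
clock: 6.55
tool_pos: [0.5458, 0.2249, 0.187]
eef_rot: [1.0, 0.017, 0.001, 0.0]
contact_force: [0.2, -0.4, -2.4]
opening: 0.508
finger_force: 22.0
```

Run:
```python
from h import *
s=get_state();print(s["tool_pos"],s["eef_rot"],s["contact_force"],s["opening"],s["moment"])
# calibrate: lamp rim dark corners in the top image via local crop
T=snapshot("top");S=snapshot("side")
save(T,"lamp_t.png",(320,220,380,282),6);save(S,"x.png",(335,195,410,255),6)
a=cv2.imread("pics/lamp_t.png");b=cv2.imread("pics/x.png");h=max(a.shape[0],b.shape[0])
f=lambda i:cv2.copyMakeBorder(i,0,h-i.shape[0],0,0,0)
o=np.hstack([f(a),f(b)]);print(o.shape);o=o[:, :800];cv2.imwrite("pics/lamp.png",o)
```

```text
[0.54577323 0.22493458 0.18699506] [9.99858819e-01 1.67837416e-02 6.66810183e-04 4.52161276e-04] [ 0.19070368 -0.4469325  -2.43407529] 0.5077418516151117 [ 0.0841106  -0.04030445 -0.02890862]
(372, 810, 3)
```

View pics/lamp.png

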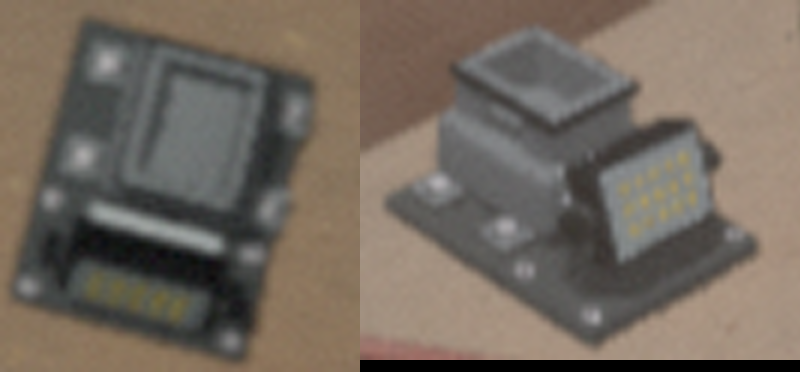

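Lamp close-up: the rim's outer corners are near (150,42), (270,72), (240,208) and (120,188) in the left crop. In the right crop they are near (452,70), (535,28), (637,88) and (557,128).

```bash
cat > m2.py <<'E'
from h import *
T=snapshot("top");S=snapshot("side")
t=lambda x,y,z:onz(T,320+(x+.5)/6-.5,220+(y+.5)/6-.5,z)
d=lambda x,y,z:onz(S,335+(x-360+.5)/6-.5,195+(y+.5)/6-.5,z)
def show(n,f,pts,z):
    P=np.array([f(*p,z) for p in pts]); print(n,np.round(P[:,:2]*1000).astype(int).tolist(),'mean',np.round(P.mean(0)*1000,1))
    for a,b in zip(P,np.roll(P,-1,0)): print('   len %.0f ang %.1f'%(np.hypot(*(b-a)[:2])*1000,np.degrees(np.arctan2(b[1]-a[1],b[0]-a[0]))),end='')
    print()
show('plate T',t,[(83,18),(313,75),(245,357),(12,298)],.01)
show('rim T',t,[(150,42),(270,72),(240,208),(118,190)],.0725)
show('in T',t,[(168,62),(258,82),(235,198),(142,175)],.0725)
show('plate S',d,[(387,200),(595,335),(755,243)],.01)
show('rim S',d,[(452,70),(535,28),(637,88),(557,128)],.0725)
# T left edge direction by minAreaRect of the dark plate
g=cv2.GaussianBlur(cv2.cvtColor(T["img"],cv2.COLOR_RGB2HSV),(3,3),0)
m=((g[:,:,1]<70)).astype(np.uint8);m[:215]=0;m[290:]=0;m[:,:315]=0;m[:,385:]=0
c=max(cv2.findContours(m,0,1)[0],key=cv2.contourArea);r=cv2.minAreaRect(c);b=cv2.boxPoints(r)
print(r);P=np.array([onz(T,*p,.008) for p in b]);print(np.round(P*1000),np.round(P.mean(0)*1000,1),[np.degrees(np.arctan2(*(P[(i+1)%4]-P[i])[1::-1])).round(1) for i in range(4)])
E
python3 m2.py
```

```text
plate T [[470, -58], [445, -158], [324, -128], [348, -27]] mean [396.8 -92.8  10. ]
   len 104 ang -103.6   len 125 ang 165.9   len 104 ang 76.4   len 126 ang -13.9
rim T [[454, -85], [442, -134], [386, -121], [393, -72]] mean [ 418.9 -102.9   72.5]
   len 51 ang -103.7   len 57 ang 167.2   len 50 ang 82.1   len 62 ang -12.2
in T [[446, -92], [438, -129], [390, -119], [399, -81]] mean [ 418.4 -105.5   72.5]
   len 38 ang -102.2   len 48 ang 168.4   len 39 ang 76.6   len 48 ang -13.0
plate S [[463, -51], [342, -22], [318, -118]] mean [374.4 -63.7  10. ]
   len 124 ang 166.3   len 100 ang -104.4   len 160 ang 24.8
rim S [[447, -74], [436, -125], [376, -109], [388, -62]] mean [411.7 -92.3  72.5]
   len 53 ang -102.6   len 62 ang 164.5   len 49 ang 75.3   len 60 ang -11.8
((346.9077453613281, 251.14698791503906), (42.98077392578125, 50.061134338378906), 15.422160148620605)
[[ 347.  -22.    8.]
 [ 474.  -56.    8.]
 [ 444. -165.    8.]
 [ 319. -129.    8.]] [395.9 -93.2   8. ] [np.float64(-15.1), np.float64(-105.1), np.float64(164.0), np.float64(75.2)]
```

Call:
{"method": "send_rows", "body": {"motion": [{"x":-1.4,"y":3.2,"z":0,"rx":0,"ry":0,"rz":0,"jaw":4.3},{"x":-1.4,"y":3.2,"z":0,"rx":0,"ry":0,"rz":0,"jaw":4.3},{"x":-1.4,"y":3.2,"z":0,"rx":0,"ry":0,"rz":0,"jaw":4.3},{"x":-1.4,"y":3.2,"z":0,"rx":0,"ry":0,"rz":0,"jaw":4.3},{"x":-1.4,"y":3.2,"z":0,"rx":0,"ry":0,"rz":0,"jaw":4.3}]}}

```text
clock: 7.25
tool_pos: [0.4796, 0.0621, 0.184]
eef_rot: [1.0, 0.017, -0.001, 0.0]
contact_force: [0.8, -0.6, -2.3]
opening: 0.503
finger_force: 22.0
```

Call:
{"method": "send_rows", "body": {"motion": [{"x":-1.4,"y":3.2,"z":0,"rx":0,"ry":0,"rz":0,"jaw":4.3},{"x":-1.4,"y":3.2,"z":0,"rx":0,"ry":0,"rz":0,"jaw":4.3},{"x":-1.4,"y":3.2,"z":0,"rx":0,"ry":0,"rz":0,"jaw":4.3},{"x":-1.4,"y":3.2,"z":0,"rx":0,"ry":0,"rz":0,"jaw":4.3},{"x":-1.2,"y":3.2,"z":0,"rx":0,"ry":0,"rz":0,"jaw":4.3}]}}

```text
clock: 7.75
tool_pos: [0.417, -0.0999, 0.1841]
eef_rot: [1.0, 0.017, -0.001, 0.0]
contact_force: [0.0, -0.4, -2.2]
opening: 0.504
finger_force: 22.0
```

Call:
{"method": "send_rows", "body": {"motion": [{"x":0,"y":0,"z":0,"rx":0,"ry":0,"rz":0.091,"jaw":4.3},{"x":0,"y":0,"z":0,"rx":0,"ry":0,"rz":0.091,"jaw":4.3},{"x":0,"y":0,"z":0,"rx":0,"ry":0,"rz":0.09,"jaw":4.3},{"x":0,"y":0,"z":0,"rx":0,"ry":0,"rz":0,"jaw":4.3},{"x":0,"y":0,"z":0,"rx":0,"ry":0,"rz":0,"jaw":4.3}]}}

```text
clock: 8.25
tool_pos: [0.4182, -0.0986, 0.1843]
eef_rot: [0.993, -0.117, -0.001, 0.0]
contact_force: [-0.4, -0.3, -1.8]
opening: 0.507
finger_force: 22.0
```

Run:
```python
from h import *
from scipy.spatial.transform import Rotation as R
s=get_state();Rm=R.from_quat(s["eef_rot"]).as_matrix()
print(s["tool_pos"],s["contact_force"],s["opening"],np.degrees(np.arctan2(Rm[1,0],Rm[0,0])),Rm[:,2])
print("need cm (tool):",100*Rm.T@(np.array([.4192,-.1023,.150])-s["tool_pos"]))
S=snapshot("side");save(S,"s3.png",(290,130,430,260),4)
```

```text
[ 0.4182106  -0.0985525   0.18434106] [-0.42879237 -0.30979934 -1.79763545] 0.5071186264823161 -13.466048241678877 [-1.18328338e-03 -1.40435616e-04 -9.99999290e-01]
need cm (tool): [0.18732732 0.33999159 3.43403961]
```

View pics/s3.png

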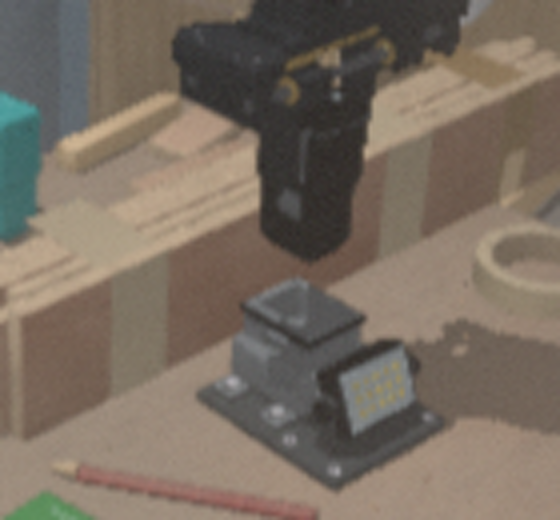

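The side view shows the pack hanging almost centred over the rim (stem middle ≈306, rim middle ≈304). I'll make a small correction and descend, feeling for contact.

Call:
{"method": "send_rows", "body": {"motion": [{"x":0.2,"y":0.25,"z":0,"rx":0,"ry":0,"rz":0,"jaw":4.3},{"x":0,"y":0,"z":1.1,"rx":0,"ry":0,"rz":0,"jaw":4.3},{"x":0,"y":0,"z":1.1,"rx":0,"ry":0,"rz":0,"jaw":4.3},{"x":0,"y":0,"z":1.0,"rx":0,"ry":0,"rz":0,"jaw":4.3},{"x":0,"y":0,"z":0,"rx":0,"ry":0,"rz":0,"jaw":4.3}]}}

```text
clock: 8.8
tool_pos: [0.4194, -0.1014, 0.1517]
eef_rot: [0.993, -0.118, -0.001, -0.0]
contact_force: [-0.9, -0.9, -2.9]
opening: 0.504
finger_force: 22.0
```

Call:
{"method": "send_rows", "body": {"motion": [{"x":0,"y":0,"z":0.2,"rx":0,"ry":0,"rz":0,"jaw":4.3},{"x":0,"y":0,"z":0.2,"rx":0,"ry":0,"rz":0,"jaw":4.3},{"x":0,"y":0,"z":0.2,"rx":0,"ry":0,"rz":0,"jaw":4.3},{"x":0,"y":0,"z":0.1,"rx":0,"ry":0,"rz":0,"jaw":4.3},{"x":0,"y":0,"z":0,"rx":0,"ry":0,"rz":0,"jaw":4.3}]}}

```text
clock: 9.3
tool_pos: [0.42, -0.1014, 0.1457]
eef_rot: [0.993, -0.118, 0.0, 0.0]
contact_force: [0.5, 0.4, -2.5]
opening: 0.507
finger_force: 22.0
```

Call:
{"method": "send_rows", "body": {"motion": [{"x":0,"y":0,"z":0.1,"rx":0,"ry":0,"rz":0,"jaw":4.3},{"x":0,"y":0,"z":0.1,"rx":0,"ry":0,"rz":0,"jaw":4.3},{"x":0,"y":0,"z":0.1,"rx":0,"ry":0,"rz":0,"jaw":4.3},{"x":0,"y":0,"z":0.1,"rx":0,"ry":0,"rz":0,"jaw":4.3},{"x":0,"y":0,"z":0,"rx":0,"ry":0,"rz":0,"jaw":4.3}]}}

```text
clock: 9.8
tool_pos: [0.4199, -0.1014, 0.1416]
eef_rot: [0.993, -0.118, -0.0, 0.0]
contact_force: [-1.1, -0.0, -1.5]
opening: 0.505
finger_force: 22.0
```

Call:
{"method": "send_rows", "body": {"motion": [{"x":0,"y":0,"z":0.1,"rx":0,"ry":0,"rz":0,"jaw":4.3},{"x":0,"y":0,"z":0.1,"rx":0,"ry":0,"rz":0,"jaw":4.3},{"x":0,"y":0,"z":0.1,"rx":0,"ry":0,"rz":0,"jaw":4.3},{"x":0,"y":0,"z":0,"rx":0,"ry":0,"rz":0,"jaw":4.3},{"x":0,"y":0,"z":0,"rx":0,"ry":0,"rz":0,"jaw":4.3}]}}

```text
clock: 10.3
tool_pos: [0.4199, -0.1015, 0.1387]
eef_rot: [0.993, -0.118, -0.0, 0.0]
contact_force: [-0.5, -0.9, -1.7]
opening: 0.501
finger_force: 22.0
```

Call:
{"method": "send_rows", "body": {"motion": [{"x":0,"y":0,"z":0.1,"rx":0,"ry":0,"rz":0,"jaw":4.3},{"x":0,"y":0,"z":0.1,"rx":0,"ry":0,"rz":0,"jaw":4.3},{"x":0,"y":0,"z":0.1,"rx":0,"ry":0,"rz":0,"jaw":4.3},{"x":0,"y":0,"z":0,"rx":0,"ry":0,"rz":0,"jaw":4.3},{"x":0,"y":0,"z":0,"rx":0,"ry":0,"rz":0,"jaw":4.3}]}}

```text
clock: 10.8
tool_pos: [0.4198, -0.1014, 0.1357]
eef_rot: [0.993, -0.118, -0.0, 0.0]
contact_force: [-0.1, 0.8, -1.7]
opening: 0.506
finger_force: 22.0
```

Call:
{"method": "send_rows", "body": {"motion": [{"x":0,"y":0,"z":0.1,"rx":0,"ry":0,"rz":0,"jaw":4.3},{"x":0,"y":0,"z":0.1,"rx":0,"ry":0,"rz":0,"jaw":4.3},{"x":0,"y":0,"z":0.1,"rx":0,"ry":0,"rz":0,"jaw":4.3},{"x":0,"y":0,"z":0,"rx":0,"ry":0,"rz":0,"jaw":4.3},{"x":0,"y":0,"z":0,"rx":0,"ry":0,"rz":0,"jaw":4.3}]}}

```text
clock: 11.3
tool_pos: [0.419, -0.1013, 0.1326]
eef_rot: [0.993, -0.118, -0.001, 0.0]
contact_force: [-3.2, 1.1, 0.4]
opening: 0.503
finger_force: 22.0
```

Call:
{"method": "send_rows", "body": {"motion": [{"x":-0.15,"y":0,"z":0,"rx":0,"ry":0,"rz":0,"jaw":4.3},{"x":0,"y":0,"z":0.1,"rx":0,"ry":0,"rz":0,"jaw":4.3},{"x":0,"y":0,"z":0.1,"rx":0,"ry":0,"rz":0,"jaw":4.3},{"x":0,"y":0,"z":0,"rx":0,"ry":0,"rz":0,"jaw":4.3},{"x":0,"y":0,"z":0,"rx":0,"ry":0,"rz":0,"jaw":4.3}]}}

```text
clock: 11.8
tool_pos: [0.418, -0.101, 0.1306]
eef_rot: [0.993, -0.118, -0.001, 0.0]
contact_force: [-3.8, 0.8, 2.1]
opening: 0.504
finger_force: 22.0
```

Call:
{"method": "send_rows", "body": {"motion": [{"x":-0.2,"y":-0.03,"z":0,"rx":0,"ry":0,"rz":0,"jaw":4.3},{"x":0,"y":0,"z":0,"rx":0,"ry":0,"rz":0,"jaw":4.3},{"x":0,"y":0,"z":0.1,"rx":0,"ry":0,"rz":0,"jaw":4.3},{"x":0,"y":0,"z":0.1,"rx":0,"ry":0,"rz":0,"jaw":4.3},{"x":0,"y":0,"z":0,"rx":0,"ry":0,"rz":0,"jaw":4.3}]}}

```text
clock: 12.3
tool_pos: [0.4168, -0.1003, 0.1287]
eef_rot: [0.993, -0.118, 0.0, -0.0]
contact_force: [-2.8, -0.2, 0.8]
opening: 0.504
finger_force: 22.0
```

Call:
{"method": "send_rows", "body": {"motion": [{"x":-0.15,"y":0,"z":0,"rx":0,"ry":0,"rz":0,"jaw":4.3},{"x":0,"y":0,"z":0,"rx":0,"ry":0,"rz":0,"jaw":4.3},{"x":0,"y":0,"z":0.1,"rx":0,"ry":0,"rz":0,"jaw":4.3},{"x":0,"y":0,"z":0.1,"rx":0,"ry":0,"rz":0,"jaw":4.3},{"x":0,"y":0,"z":0,"rx":0,"ry":0,"rz":0,"jaw":4.3}]}}

```text
clock: 12.8
tool_pos: [0.4154, -0.1, 0.1266]
eef_rot: [0.993, -0.118, 0.0, 0.0]
contact_force: [0.1, -0.1, -1.8]
opening: 0.503
finger_force: 22.0
```

Call:
{"method": "send_rows", "body": {"motion": [{"x":0,"y":0,"z":0.15,"rx":0,"ry":0,"rz":0,"jaw":4.3},{"x":0,"y":0,"z":0.15,"rx":0,"ry":0,"rz":0,"jaw":4.3},{"x":0,"y":0,"z":0.15,"rx":0,"ry":0,"rz":0,"jaw":4.3},{"x":0,"y":0,"z":0.15,"rx":0,"ry":0,"rz":0,"jaw":4.3},{"x":0,"y":0,"z":0,"rx":0,"ry":0,"rz":0,"jaw":4.3}]}}

```text
clock: 13.3
tool_pos: [0.4151, -0.1, 0.1205]
eef_rot: [0.993, -0.118, -0.0, 0.0]
contact_force: [-0.0, 0.2, -2.0]
opening: 0.505
finger_force: 22.0
```

Call:
{"method": "send_rows", "body": {"motion": [{"x":0,"y":0,"z":0.15,"rx":0,"ry":0,"rz":0,"jaw":4.3},{"x":0,"y":0,"z":0.15,"rx":0,"ry":0,"rz":0,"jaw":4.3},{"x":0,"y":0,"z":0.15,"rx":0,"ry":0,"rz":0,"jaw":4.3},{"x":0,"y":0,"z":0,"rx":0,"ry":0,"rz":0,"jaw":4.3},{"x":0,"y":0,"z":0,"rx":0,"ry":0,"rz":0,"jaw":4.3}]}}

```text
clock: 13.8
tool_pos: [0.4151, -0.1, 0.1162]
eef_rot: [0.993, -0.118, -0.0, 0.0]
contact_force: [-0.4, 0.2, -3.0]
opening: 0.505
finger_force: 22.0
```

Call:
{"method": "send_rows", "body": {"motion": [{"x":0,"y":0,"z":0.15,"rx":0,"ry":0,"rz":0,"jaw":4.3},{"x":0,"y":0,"z":0.15,"rx":0,"ry":0,"rz":0,"jaw":4.3},{"x":0,"y":0,"z":0.15,"rx":0,"ry":0,"rz":0,"jaw":4.3},{"x":0,"y":0,"z":0.15,"rx":0,"ry":0,"rz":0,"jaw":4.3},{"x":0,"y":0,"z":0,"rx":0,"ry":0,"rz":0,"jaw":4.3}]}}

```text
clock: 14.3
tool_pos: [0.4151, -0.1, 0.11]
eef_rot: [0.993, -0.118, -0.0, 0.0]
contact_force: [0.1, 0.7, -1.7]
opening: 0.507
finger_force: 22.0
```

Call:
{"method": "send_rows", "body": {"motion": [{"x":0,"y":0,"z":0.15,"rx":0,"ry":0,"rz":0,"jaw":4.3},{"x":0,"y":0,"z":0.15,"rx":0,"ry":0,"rz":0,"jaw":4.3},{"x":0,"y":0,"z":0.15,"rx":0,"ry":0,"rz":0,"jaw":4.3},{"x":0,"y":0,"z":0,"rx":0,"ry":0,"rz":0,"jaw":4.3},{"x":0,"y":0,"z":0,"rx":0,"ry":0,"rz":0,"jaw":4.3}]}}

```text
clock: 14.8
tool_pos: [0.4152, -0.1, 0.1057]
eef_rot: [0.993, -0.118, -0.0, 0.0]
contact_force: [-0.3, -0.4, -0.7]
opening: 0.5
finger_force: 22.0
```

Call:
{"method": "send_rows", "body": {"motion": [{"x":0,"y":0,"z":0.1,"rx":0,"ry":0,"rz":0,"jaw":4.3},{"x":0,"y":0,"z":0.1,"rx":0,"ry":0,"rz":0,"jaw":4.3},{"x":0,"y":0,"z":0.1,"rx":0,"ry":0,"rz":0,"jaw":4.3},{"x":0,"y":0,"z":0,"rx":0,"ry":0,"rz":0,"jaw":4.3},{"x":0,"y":0,"z":0,"rx":0,"ry":0,"rz":0,"jaw":4.3}]}}

```text
clock: 15.3
tool_pos: [0.4152, -0.1, 0.1027]
eef_rot: [0.993, -0.118, -0.0, 0.0]
contact_force: [-0.1, -0.6, -2.7]
opening: 0.503
finger_force: 22.0
```

Call:
{"method": "send_rows", "body": {"motion": [{"x":0,"y":0,"z":0.1,"rx":0,"ry":0,"rz":0,"jaw":4.3},{"x":0,"y":0,"z":0.1,"rx":0,"ry":0,"rz":0,"jaw":4.3},{"x":0,"y":0,"z":0,"rx":0,"ry":0,"rz":0,"jaw":4.3},{"x":0,"y":0,"z":0,"rx":0,"ry":0,"rz":0,"jaw":4.3},{"x":0,"y":0,"z":0,"rx":0,"ry":0,"rz":0,"jaw":4.3}]}}

```text
clock: 15.8
tool_pos: [0.4152, -0.1, 0.1007]
eef_rot: [0.993, -0.118, 0.0, 0.0]
contact_force: [0.5, -0.0, -2.1]
opening: 0.508
finger_force: 22.0
```

Call:
{"method": "send_rows", "body": {"motion": [{"x":0,"y":0,"z":0.1,"rx":0,"ry":0,"rz":0,"jaw":4.3},{"x":0,"y":0,"z":0.1,"rx":0,"ry":0,"rz":0,"jaw":4.3},{"x":0,"y":0,"z":0.1,"rx":0,"ry":0,"rz":0,"jaw":4.3},{"x":0,"y":0,"z":0,"rx":0,"ry":0,"rz":0,"jaw":4.3},{"x":0,"y":0,"z":0,"rx":0,"ry":0,"rz":0,"jaw":4.3}]}}

```text
clock: 16.3
tool_pos: [0.4152, -0.1, 0.0977]
eef_rot: [0.993, -0.118, -0.0, 0.0]
contact_force: [0.5, -0.0, -1.7]
opening: 0.504
finger_force: 22.0
```

Call:
{"method": "send_rows", "body": {"motion": [{"x":0,"y":0,"z":0.1,"rx":0,"ry":0,"rz":0,"jaw":4.3},{"x":0,"y":0,"z":0.1,"rx":0,"ry":0,"rz":0,"jaw":4.3},{"x":0,"y":0,"z":0,"rx":0,"ry":0,"rz":0,"jaw":4.3},{"x":0,"y":0,"z":0,"rx":0,"ry":0,"rz":0,"jaw":4.3},{"x":0,"y":0,"z":0,"rx":0,"ry":0,"rz":0,"jaw":4.3}]}}

```text
clock: 16.8
tool_pos: [0.4153, -0.1, 0.0958]
eef_rot: [0.993, -0.118, 0.0, 0.0]
contact_force: [0.2, -0.9, 0.4]
opening: 0.504
finger_force: 22.0
```

Call:
{"method": "send_rows", "body": {"motion": [{"x":0,"y":0,"z":0.1,"rx":0,"ry":0,"rz":0,"jaw":4.3},{"x":0,"y":0,"z":0.1,"rx":0,"ry":0,"rz":0,"jaw":4.3},{"x":0,"y":0,"z":0.1,"rx":0,"ry":0,"rz":0,"jaw":4.3},{"x":0,"y":0,"z":0,"rx":0,"ry":0,"rz":0,"jaw":4.3},{"x":0,"y":0,"z":0,"rx":0,"ry":0,"rz":0,"jaw":4.3}]}}

```text
clock: 17.3
tool_pos: [0.4153, -0.1, 0.0928]
eef_rot: [0.993, -0.118, 0.0, 0.0]
contact_force: [-0.1, -0.4, 4.8]
opening: 0.507
finger_force: 22.0
```

Call:
{"method": "send_rows", "body": {"motion": [{"x":0,"y":0,"z":0.1,"rx":0,"ry":0,"rz":0,"jaw":4.3},{"x":0,"y":0,"z":0.1,"rx":0,"ry":0,"rz":0,"jaw":4.3},{"x":0,"y":0,"z":0,"rx":0,"ry":0,"rz":0,"jaw":4.3},{"x":0,"y":0,"z":0,"rx":0,"ry":0,"rz":0,"jaw":4.3},{"x":0,"y":0,"z":0,"rx":0,"ry":0,"rz":0,"jaw":4.3}]}}

```text
clock: 17.8
tool_pos: [0.4152, -0.1, 0.0909]
eef_rot: [0.993, -0.118, 0.0, 0.0]
contact_force: [-0.4, 0.2, 6.3]
opening: 0.505
finger_force: 22.0
```

Call:
{"method": "send_rows", "body": {"motion": [{"x":0,"y":0,"z":0.1,"rx":0,"ry":0,"rz":0,"jaw":4.3},{"x":0,"y":0,"z":0.1,"rx":0,"ry":0,"rz":0,"jaw":4.3},{"x":0,"y":0,"z":0,"rx":0,"ry":0,"rz":0,"jaw":4.3},{"x":0,"y":0,"z":0,"rx":0,"ry":0,"rz":0,"jaw":4.3},{"x":0,"y":0,"z":0,"rx":0,"ry":0,"rz":0,"jaw":4.3}]}}

```text
clock: 18.3
tool_pos: [0.4155, -0.1001, 0.0902]
eef_rot: [0.993, -0.118, 0.001, 0.0]
contact_force: [-2.2, 1.5, 26.1]
opening: 0.502
finger_force: 22.0
```

Call:
{"method": "send_rows", "body": {"motion": [{"x":0,"y":0,"z":-0.06,"rx":0,"ry":0,"rz":0,"jaw":4.3},{"x":0,"y":0,"z":0,"rx":0,"ry":0,"rz":0,"jaw":4.7},{"x":0,"y":0,"z":0,"rx":0,"ry":0,"rz":0,"jaw":4.9},{"x":0,"y":0,"z":0,"rx":0,"ry":0,"rz":0,"jaw":5.1},{"x":0,"y":0,"z":0,"rx":0,"ry":0,"rz":0,"jaw":5.5}]}}

```text
clock: 18.8
tool_pos: [0.4153, -0.0999, 0.0891]
eef_rot: [0.993, -0.118, 0.0, -0.0]
contact_force: [0.5, -0.3, -0.6]
opening: 0.617
finger_force: 0.2
```

Call:
{"method": "send_rows", "body": {"motion": [{"x":0,"y":0,"z":0,"rx":0,"ry":0,"rz":0,"jaw":7},{"x":0,"y":0,"z":0,"rx":0,"ry":0,"rz":0,"jaw":8.8},{"x":0,"y":0,"z":0,"rx":0,"ry":0,"rz":0,"jaw":8.8},{"x":0,"y":0,"z":0,"rx":0,"ry":0,"rz":0,"jaw":8.8},{"x":0,"y":0,"z":0,"rx":0,"ry":0,"rz":0,"jaw":8.8}]}}

```text
clock: 19.3
tool_pos: [0.4151, -0.1001, 0.0893]
eef_rot: [0.993, -0.118, -0.0, 0.0]
contact_force: [-0.5, -0.5, -0.7]
opening: 0.999
finger_force: 0.0
```

Call:
{"method": "send_rows", "body": {"motion": [{"x":0,"y":0,"z":-1,"rx":0,"ry":0,"rz":0,"jaw":8.8},{"x":0,"y":0,"z":-2,"rx":0,"ry":0,"rz":0,"jaw":8.8},{"x":0,"y":0,"z":-3,"rx":0,"ry":0,"rz":0,"jaw":8.8},{"x":0,"y":0,"z":-3,"rx":0,"ry":0,"rz":0,"jaw":8.8},{"x":0,"y":0,"z":-3,"rx":0,"ry":0,"rz":0,"jaw":8.8}]}}

```text
clock: 19.8
tool_pos: [0.4147, -0.1, 0.2112]
eef_rot: [0.993, -0.118, 0.0, 0.0]
contact_force: [0.8, -0.5, -0.2]
opening: 0.997
finger_force: 0.0
```

Run:
```python
from h import *
s=get_state();print(s["tool_pos"],s["contact_force"],s["opening"])
S=snapshot("side");save(S,"s4.png",(320,150,420,260),5)
```

```text
[ 0.41469366 -0.09998104  0.21115822] [ 0.75089048 -0.549754   -0.20963448] 0.997053745691474
```

View pics/s4.png

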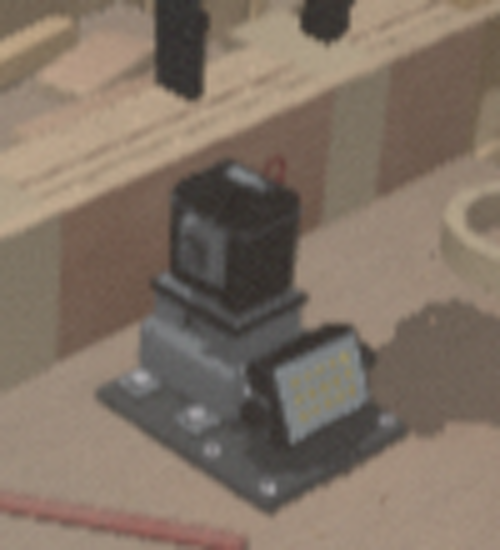

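The pack stands upright in the light with its button facing the camera. A gentle push from above with closed fingertips will show whether it's on the latch, and will seat it if it isn't.

Call:
{"method": "send_rows", "body": {"motion": [{"x":0,"y":0,"z":0,"rx":0,"ry":0,"rz":0,"jaw":0},{"x":0,"y":0,"z":0,"rx":0,"ry":0,"rz":0,"jaw":0},{"x":0,"y":0,"z":0,"rx":0,"ry":0,"rz":0,"jaw":0},{"x":0,"y":0,"z":0,"rx":0,"ry":0,"rz":0,"jaw":0},{"x":0,"y":0,"z":0,"rx":0,"ry":0,"rz":0,"jaw":0}]}}

```text
clock: 20.35
tool_pos: [0.4148, -0.0999, 0.2087]
eef_rot: [0.993, -0.118, -0.001, 0.0]
contact_force: [-0.2, -0.5, -0.1]
opening: 0.57
finger_force: 0.0
```

Call:
{"method": "send_rows", "body": {"motion": [{"x":0,"y":0,"z":2,"rx":0,"ry":0,"rz":0,"jaw":0},{"x":0,"y":0,"z":2,"rx":0,"ry":0,"rz":0,"jaw":0},{"x":0,"y":0,"z":1.5,"rx":0,"ry":0,"rz":0,"jaw":0},{"x":0,"y":0,"z":0.5,"rx":0,"ry":0,"rz":0,"jaw":0},{"x":0,"y":0,"z":0,"rx":0,"ry":0,"rz":0,"jaw":0}]}}

```text
clock: 20.85
tool_pos: [0.4147, -0.0999, 0.1487]
eef_rot: [0.993, -0.118, -0.001, 0.0]
contact_force: [0.9, 0.3, 0.3]
opening: 0.115
finger_force: 0.0
```

Call:
{"method": "send_rows", "body": {"motion": [{"x":0,"y":0,"z":0.1,"rx":0,"ry":0,"rz":0,"jaw":0},{"x":0,"y":0,"z":0.1,"rx":0,"ry":0,"rz":0,"jaw":0},{"x":0,"y":0,"z":0.1,"rx":0,"ry":0,"rz":0,"jaw":0},{"x":0,"y":0,"z":0,"rx":0,"ry":0,"rz":0,"jaw":0},{"x":0,"y":0,"z":0,"rx":0,"ry":0,"rz":0,"jaw":0}]}}

```text
clock: 21.35
tool_pos: [0.4153, -0.1, 0.1465]
eef_rot: [0.993, -0.118, 0.0, 0.0]
contact_force: [-0.1, 0.3, -0.8]
opening: 0.004
finger_force: 0.0
```

Call:
{"method": "send_rows", "body": {"motion": [{"x":0,"y":0,"z":0.1,"rx":0,"ry":0,"rz":0,"jaw":0},{"x":0,"y":0,"z":0.1,"rx":0,"ry":0,"rz":0,"jaw":0},{"x":0,"y":0,"z":0,"rx":0,"ry":0,"rz":0,"jaw":0},{"x":0,"y":0,"z":0,"rx":0,"ry":0,"rz":0,"jaw":0},{"x":0,"y":0,"z":0,"rx":0,"ry":0,"rz":0,"jaw":0}]}}

```text
clock: 21.85
tool_pos: [0.4152, -0.1, 0.1443]
eef_rot: [0.993, -0.118, 0.0, 0.0]
contact_force: [0.3, -0.7, -0.3]
opening: 0.002
finger_force: 0.0
```

Call:
{"method": "send_rows", "body": {"motion": [{"x":0,"y":0,"z":0.1,"rx":0,"ry":0,"rz":0,"jaw":0},{"x":0,"y":0,"z":0.1,"rx":0,"ry":0,"rz":0,"jaw":0},{"x":0,"y":0,"z":0,"rx":0,"ry":0,"rz":0,"jaw":0},{"x":0,"y":0,"z":0,"rx":0,"ry":0,"rz":0,"jaw":0},{"x":0,"y":0,"z":0,"rx":0,"ry":0,"rz":0,"jaw":0}]}}

```text
clock: 22.35
tool_pos: [0.4152, -0.1, 0.1423]
eef_rot: [0.993, -0.118, 0.0, 0.0]
contact_force: [-1.1, -0.4, -1.2]
opening: 0.006
finger_force: 0.0
```

Call:
{"method": "send_rows", "body": {"motion": [{"x":0,"y":0,"z":0.1,"rx":0,"ry":0,"rz":0,"jaw":0},{"x":0,"y":0,"z":0,"rx":0,"ry":0,"rz":0,"jaw":0},{"x":0,"y":0,"z":0,"rx":0,"ry":0,"rz":0,"jaw":0},{"x":0,"y":0,"z":0,"rx":0,"ry":0,"rz":0,"jaw":0},{"x":0,"y":0,"z":0,"rx":0,"ry":0,"rz":0,"jaw":0}]}}

```text
clock: 22.85
tool_pos: [0.4152, -0.1, 0.1413]
eef_rot: [0.993, -0.118, -0.0, 0.0]
contact_force: [-0.3, -0.1, 0.1]
opening: 0.005
finger_force: 0.0
```

Call:
{"method": "send_rows", "body": {"motion": [{"x":0,"y":0,"z":0.1,"rx":0,"ry":0,"rz":0,"jaw":0},{"x":0,"y":0,"z":0,"rx":0,"ry":0,"rz":0,"jaw":0},{"x":0,"y":0,"z":0,"rx":0,"ry":0,"rz":0,"jaw":0},{"x":0,"y":0,"z":0,"rx":0,"ry":0,"rz":0,"jaw":0},{"x":0,"y":0,"z":0,"rx":0,"ry":0,"rz":0,"jaw":0}]}}

```text
clock: 23.35
tool_pos: [0.4153, -0.1001, 0.1406]
eef_rot: [0.993, -0.118, 0.0, 0.0]
contact_force: [-0.6, -0.1, 5.4]
opening: 0.002
finger_force: 2.9
```

Call:
{"method": "send_rows", "body": {"motion": [{"x":0,"y":0,"z":0.1,"rx":0,"ry":0,"rz":0,"jaw":0},{"x":0,"y":0,"z":0,"rx":0,"ry":0,"rz":0,"jaw":0},{"x":0,"y":0,"z":0,"rx":0,"ry":0,"rz":0,"jaw":0},{"x":0,"y":0,"z":0,"rx":0,"ry":0,"rz":0,"jaw":0},{"x":0,"y":0,"z":0,"rx":0,"ry":0,"rz":0,"jaw":0}]}}

```text
clock: 23.85
tool_pos: [0.4153, -0.1001, 0.1397]
eef_rot: [0.993, -0.118, 0.0, 0.0]
contact_force: [-0.4, -0.1, 6.1]
opening: 0.005
finger_force: 3.3
```

Contact came at TCP z 0.1406, the height expected on the latch, with 5.4 N, which matches the block at 3.4 mm less the pack's weight. It's latched, so I'll retract.

Call:
{"method": "send_rows", "body": {"motion": [{"x":0,"y":0,"z":-0.5,"rx":0,"ry":0,"rz":0,"jaw":0},{"x":0,"y":0,"z":-2,"rx":0,"ry":0,"rz":0,"jaw":0},{"x":0,"y":0,"z":-3,"rx":0,"ry":0,"rz":0,"jaw":0},{"x":0,"y":0,"z":-2,"rx":0,"ry":0,"rz":0,"jaw":0},{"x":0,"y":0,"z":0,"rx":0,"ry":0,"rz":0,"jaw":0}]}}

```text
clock: 24.35
tool_pos: [0.4165, -0.1002, 0.2164]
eef_rot: [0.993, -0.118, 0.003, 0.0]
contact_force: [-0.4, -0.7, 0.2]
opening: 0.005
finger_force: 0.0
```

```bash
python3 -c "
from plant import *
s=get_state();print(s['tool_pos'],s['contact_force']);print(finish_job())"
```

```text
[ 0.41651722 -0.10024082  0.21639361] [-0.38720314 -0.71950229  0.17916822]
the job is handed in; nothing more can be done
None
```

The battery is in the work light and, by a gentle push test, sits on its latch; the arm is clear of it and the job was handed in at about 24 s (no verdict came back).

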